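# Lay out the spacer rings for inspection

## Robot

A 7-joint arm with a two-finger parallel gripper is mounted at the origin on the work surface. World frame = base frame: x ahead of the robot, y to its left, z up, the work surface at z = 0. Lengths are in m, angles in rad, forces in N, time in s.
With the tool pointing down it reaches from about 0.4 to 0.85 m from the base axis. Payload 10.4 kg.
Tool frame: the origin (TCP) lies at the very end of the fingers, on their centre line; the grasp point (between the pads) lies 19 mm behind it; x points along the fingers, y is the direction in which the jaws open and shut, and the axes are right-handed (so a half turn about x gives the same grasp; the last joint's range is limited). The gripper opens to 85 mm and grips with 20 to 120 N. Pads are 22 mm wide; open, the fingers measure 114 mm over their backs; the gripper's body (76 mm by 85 mm) begins 54 mm behind the grasp point. The pads swing forward as they close: fully open they stand 13 mm farther back than shut.
Start: joints at [-1.326, 0.332, -0.065, 1.46, 0.022, 1.35, -0.088], TCP at [0.165, 0.603, 0.231] pointing down, gripper open.
Joint ranges: [-2.6, 2.6], [-0.5, 2.12], [-1.47, 1.34], [0.16, 2.42], [-1.27, 4.41], [0.06, 2.06], [-2.6, 2.6]. Speed limits (rad/s): [2.22, 2.22, 2.79, 2.79, 3.14, 3.14, 3.14].

## Interface

Orientations are given as a unit quaternion [x, y, z, w].
In Python, from workcell import monitor, camera, ticket, regions_of gives the robot as it stands.
- The arm moves only by the tool step_arm, never from a script. Its argument "increments" is a list of rows, each a list of 5 numbers: the finger opening in m, from 0 to 0.0854, then the shift along the world's x, y, z in m, then the turn about the world's z in rad. A call has 1 to 12 rows; each row shifts and turns the commanded pose from where the row before left it; what a row does not reach is not made up. A row lasts 1/12 s, in which the tool goes at most 41.7 mm and 7.16 degrees, less where a joint would pass 70% of its speed; a pose out of reach is approached as far as the arm can. A call with a gripper value outside its range is refused whole. The fingers move at their own pace and stop on an object; "force" is the grip in N (left out, the last holds). Time passes only in rows, so rows that do not move let the fingers close. It gives the time, the measured TCP pose, the force and the opening at its end, in the units of the state.
- monitor.get_obs(): the state, without advancing time (a new reading comes with each control period).
- camera(name): name is "side" or "top" or "wrist"; returns a dict with "color" (480x640x3 uint8, red, green, blue), "range_z" (480x640 float32, m along the optical axis (not along the pixel's ray), 0 where there is no reading), "fx", "fy", "cx", "cy" (pixels), "cam_to_world" (4x4, takes a point from camera to world coordinates). Camera axes: x right, y up, looking along -z (the intrinsics and any distortion apply to the point x, -y, -z); pixel columns grow to the right and rows downward; lengths in m; the calibration is good to about 2 mm. A picture is of the moment at which its call begins.
- ticket.hand_in(): hands the job in, once; it reports no verdict.
Trained networks look in a picture, given as the dict that the camera call returned (one of the last four; its "shot" number tells which), for a name from the list of things; names that differ only in an ending like _2 or _b are one class to them, and where a whole thing is asked for, a point or a joint stands for the part that bears it (a point fixed in the world has none). Each returns a list of dicts, best first, with "p" (0 to 1); they miss things now and then, are a little off and sometimes report something else, mostly with a low value. They report only what shows in the picture. A call takes as long as a camera call. They do not tell look-alikes from the thing itself.
- regions_of(picture, query): "region" (480x640 bool, what is visible of it) and "centre" ([row, column] in pixels, amid what is visible of it).
The state is a dict: "clock": time; "joint_pos": joint angles; "joint_velocities": joint speeds; "tau": joint torques, N m; "position": TCP position; "ee_rot": TCP orientation; "ft_force": force on the tool from outside, world axes, zero at the start; "torque": the same for the moment, N m; "grip_width": opening from 0.0 (shut) to 1.0 (fully open).
Only numpy, scipy, OpenCV 4.12 (cv2) and the standard library are available. Lean on these libraries where they do the work, as an engineer would, in place of code of your own. Each camera call takes 0.05 s, during which the arm holds its last target. There are 200 camera calls.

## Task

Put each of the four round aluminium spacer rings into the white sample dish of its size (largest ring in the largest dish, and so on down to the smallest), lying flat on the dish's floor, one after another from the largest ring to the smallest as the inspection record lists them. Leave the solid disc and the square frame where they lie, and let go of everything at the end.

Things in the scene. Friction and masses are not known exactly. Their poses are not given: they have to be found in the camera images.
- ring_62: the largest of four loose bare aluminium spacer rings: outer diameter 62 mm, bore 42 mm right through, height 20 mm, lying flat. Origin: centre of its underside, z up along its axis; its yaw is meaningless.
- ring_48: the second largest of four loose bare aluminium spacer rings: outer diameter 48 mm, bore 30 mm right through, height 20 mm, lying flat. Origin: centre of its underside, z up along its axis; its yaw is meaningless.
- ring_35: the third largest of four loose bare aluminium spacer rings: outer diameter 35 mm, bore 20 mm right through, height 20 mm, lying flat. Origin: centre of its underside, z up along its axis; its yaw is meaningless.
- ring_23: the smallest of four loose bare aluminium spacer rings: outer diameter 23 mm, bore 11 mm right through, height 20 mm, lying flat. Origin: centre of its underside, z up along its axis; its yaw is meaningless.
- dish_80: the largest of four white plastic round sample dishes, fixed to the bench: outer diameter 88 mm, inner diameter 80 mm, floor 3 mm thick, rim 9 mm above the bench. The largest ring (62 mm) belongs in it. Origin: centre of its underside, on the bench (z = 0), z up; its yaw is meaningless.
- dish_66: the second largest of four white plastic round sample dishes, fixed to the bench: outer diameter 74 mm, inner diameter 66 mm, floor 3 mm thick, rim 9 mm above the bench. The second largest ring (48 mm) belongs in it. Origin: centre of its underside, on the bench (z = 0), z up; its yaw is meaningless.
- dish_53: the third largest of four white plastic round sample dishes, fixed to the bench: outer diameter 61 mm, inner diameter 53 mm, floor 3 mm thick, rim 9 mm above the bench. The third largest ring (35 mm) belongs in it. Origin: centre of its underside, on the bench (z = 0), z up; its yaw is meaningless.
- dish_41: the smallest of four white plastic round sample dishes, fixed to the bench: outer diameter 49 mm, inner diameter 41 mm, floor 3 mm thick, rim 9 mm above the bench. The smallest ring (23 mm) belongs in it. Origin: centre of its underside, on the bench (z = 0), z up; its yaw is meaningless.
- solid_disc: loose solid aluminium disc without a bore, diameter 46 mm, height 20 mm; not part of the job. Origin: centre of its underside, z up.
- square_frame: loose square aluminium frame, 44 mm by 44 mm outside with a 26 mm square window, height 20 mm; not part of the job. Origin: centre of its underside, z up.
Not all that is in view belongs to the job. Leave any black or pink look-alike of the ring_35 alone.

How it is judged:
On the way, in this order (a step that is already met when the one before it is completed fails the run):
1. the largest ring (62 mm) lies flat in the largest dish, released (horizontal distance between ring_62 and dish_80 below 0.012 m and z of ring_62 in the frame of dish_80 below 0.006 m and angle between ring_62's own z axis and vertical below 0.1 rad and contact force between ring_62 and the fingers below 0.1 N and linear speed of ring_62 below 0.02 m/s), for 0.2 s.
2. the second largest ring (48 mm) lies flat in the second largest dish, released (horizontal distance between ring_48 and dish_66 below 0.012 m and z of ring_48 in the frame of dish_66 below 0.006 m and angle between ring_48's own z axis and vertical below 0.1 rad and contact force between ring_48 and the fingers below 0.1 N and linear speed of ring_48 below 0.02 m/s), for 0.2 s.
3. the third largest ring (35 mm) lies flat in the third largest dish, released (horizontal distance between ring_35 and dish_53 below 0.012 m and z of ring_35 in the frame of dish_53 below 0.006 m and angle between ring_35's own z axis and vertical below 0.1 rad and contact force between ring_35 and the fingers below 0.1 N and linear speed of ring_35 below 0.02 m/s), for 0.2 s.
4. the smallest ring (23 mm) lies flat in the smallest dish, released (horizontal distance between ring_23 and dish_41 below 0.012 m and z of ring_23 in the frame of dish_41 below 0.006 m and angle between ring_23's own z axis and vertical below 0.1 rad and contact force between ring_23 and the fingers below 0.1 N and linear speed of ring_23 below 0.02 m/s), for 0.2 s.
At the end, for the whole second after the job is handed in: Each of the four rings lies flat (within 0.1 rad) on the floor of the dish of its size (underside less than 6 mm above the dish's underside, centres within 12 mm), at rest and not touched by the fingers (all of step 1 and all of step 2 and all of step 3 and all of step 4).
It fails at once if the solid disc is moved by more than 30 mm (distance of solid_disc from where it was at the start of the episode above 0.03 m).
It fails at once if the square frame is moved by more than 30 mm (distance of square_frame from where it was at the start of the episode above 0.03 m).
It also fails if it takes over 102 s, if anything falls off the work surface, if the arm or the gripper's body presses on something with over 40 N, if the wrist force passes 120 N, or if a joint passes its speed limit or range.

## Working session

There is one attempt and no reset: what is moved stays moved. The work goes in short steps, Python scripts to look and compute and a tool call to move; the robot and the scene stay as the last step left them, time stands still between calls to the robot, and variables do not carry over. Pictures are saved under pics/ and viewed, about 12 in all and at most 16, crops included, and the job is handed in when it is done.

Besides the shell and the picture viewer there is one more tool, called by a JSON object that holds its "fn" and its "kwargs". step_arm: Moves the arm, as the interface text tells. Its arguments: {"type":"object","properties":{"increments":{"type":"array"},"force":{"type":"number"}},"required":["increments"]}

```bash
ls; mkdir -p pics
cat > h.py <<'E'
import numpy as np, cv2
from workcell import monitor, camera, ticket, regions_of
def world(p):
    v,u=np.mgrid[0:480,0:640]; d=p["range_z"]
    c=np.stack([(u-p["cx"])/p["fx"]*d,-(v-p["cy"])/p["fy"]*d,-d,np.ones_like(d)],-1)
    return (c@np.array(p["cam_to_world"]).T)[...,:3]
def save(p,n): cv2.imwrite(f"pics/{n}.png",p["color"][...,::-1])
E
python3 - <<'E'
from h import *
p=camera("top"); save(p,"top0"); W=world(p)
print({k:(v.shape if hasattr(v,'shape') and v.size>20 else v) for k,v in p.items()})
for n in "ring_62 ring_48 ring_35 ring_23 dish_80 dish_66 dish_53 dish_41 solid_disc square_frame".split():
    for r in regions_of(p,n)[:4]:
        m=r["region"]; w=W[m&(p["range_z"]>0)]
        if len(w)==0: continue
        lo,hi=np.percentile(w,[2,98],axis=0)
        print(n,round(r["p"],2),np.round(r["centre"]),"ctr",np.round((lo+hi)[:2]/2,3),"size",np.round((hi-lo)[:2],3),"z",np.round([lo[2],hi[2]],3))
print(monitor.get_obs())
save(camera("side"),"side0")
E
```

```text
pics
{'color': (480, 640, 3), 'range_z': (480, 640), 'fx': 532.6790109833571, 'fy': 532.6790109833571, 'cx': 312.9545556299587, 'cy': 240.11382476511702, 'cam_to_world': array([[-0.00785823,  0.98667848, -0.16249251,  0.29463316],
       [-0.99996401, -0.00827353, -0.00187927,  0.01240345],
       [-0.00319862,  0.1624719 ,  0.98670799,  1.38506678],
       [ 0.        ,  0.        ,  0.        ,  1.        ]]), 'shot': 1}
ring_62 0.74 [291. 417.] ctr [ 0.373 -0.253] size [0.057 0.057] z [0.003 0.025]
ring_62 0.62 [198. 307.] ctr [0.624 0.038] size [0.033 0.032] z [0.001 0.026]
ring_62 0.59 [250. 278.] ctr [0.478 0.107] size [0.044 0.044] z [-0.002  0.025]
ring_62 0.51 [214. 259.] ctr [0.583 0.163] size [0.04  0.033] z [-0.004  0.025]
ring_48 0.74 [291. 417.] ctr [ 0.373 -0.253] size [0.057 0.057] z [0.003 0.025]
ring_48 0.62 [198. 307.] ctr [0.624 0.038] size [0.033 0.032] z [0.001 0.026]
ring_48 0.59 [250. 278.] ctr [0.478 0.107] size [0.044 0.044] z [-0.002  0.025]
ring_48 0.51 [214. 259.] ctr [0.583 0.163] size [0.04  0.033] z [-0.004  0.025]
ring_35 0.74 [291. 417.] ctr [ 0.373 
[... 2164 characters left out ...]
os': array([-1.32559949,  0.33222623, -0.06472961,  1.46010821,  0.02158449,
        1.34988873, -0.08850034]), 'joint_velocities': array([-1.62458878e-05, -1.18446720e-03,  1.38022226e-04, -3.43056206e-03,
        5.59206732e-04, -1.14402135e-03,  1.59859153e-03]), 'tau': array([-4.71290459e-04, -6.24859643e+01,  4.87480348e-02, -3.91631126e+01,
        1.65076990e-02,  1.99271890e-03, -6.91359290e-06]), 'position': array([0.16534503, 0.60275213, 0.23131728]), 'ee_rot': array([ 0.09441179,  0.70079117, -0.09436445,  0.70076637]), 'ft_force': array([-0.2256912 , -0.34013942, -0.65462628]), 'torque': array([-5.42860215e-02, -3.90337028e-02, -7.06075811e-05]), 'grip_width': 1.0005018188023498}
```

View pics/top0.png

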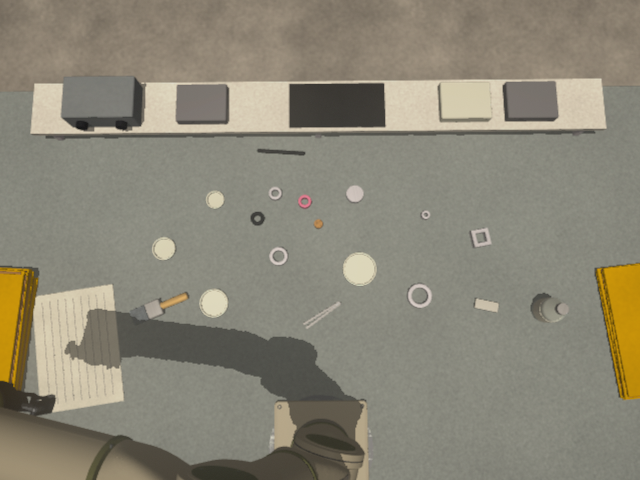

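Run:
```python
from h import *
p=camera("top"); W=world(p)
im=p["color"][150:330,130:510]; cv2.imwrite("pics/crop0.png",cv2.resize(im[...,::-1],None,fx=2.1,fy=2.1,interpolation=cv2.INTER_CUBIC))
hs=((W[...,2]>0.016)&(W[...,2]<0.035)&(p["range_z"]>0)).astype(np.uint8)
n,l,s,c=cv2.connectedComponentsWithStats(hs)
for i in range(1,n):
    if s[i,4]<30: continue
    w=W[l==i]; xy=w[:,:2].astype(np.float32)*1000
    (cx,cy),r=cv2.minEnclosingCircle(xy); col=p["color"][l==i].mean(0)
    print(np.round(c[i]),s[i,4],"ctr",round(cx,1),round(cy,1),"D",round(2*r,1),"z",np.round(np.median(w[:,2]),4),"rgb",np.round(col))
```

```text
[274. 193.] 75 ctr 646.5 116.2 D 34.4 z 0.0196 rgb [184. 175. 168.]
[354. 194.] 205 ctr 642.1 -94.9 D 46.2 z 0.02 rgb [196. 186. 179.]
[304. 201.] 83 ctr 623.7 38.1 D 35.4 z 0.0198 rgb [198. 118. 130.]
[425. 214.] 40 ctr 585.6 -278.8 D 21.9 z 0.0193 rgb [176. 167. 161.]
[256. 218.] 87 ctr 578.9 162.8 D 34.4 z 0.0198 rgb [71. 71. 66.]
[317. 223.] 38 ctr 563.0 3.7 D 22.7 z 0.0186 rgb [171. 131.  86.]
[480. 238.] 171 ctr 522.9 -419.2 D 61.3 z 0.0196 rgb [179. 170. 163.]
[278. 256.] 143 ctr 478.8 106.9 D 47.3 z 0.0196 rgb [192. 183. 175.]
[625. 322.] 3516 ctr 282.6 -788.8 D 342.7 z 0.0228 rgb [187. 138.  10.]
[ 24. 326.] 514 ctr 294.8 745.8 D 295.1 z 0.0235 rgb [102.  79.  29.]
[419. 295.] 217 ctr 373.3 -254.6 D 62.9 z 0.0198 rgb [189. 180. 173.]
[153. 309.] 492 ctr 351.2 411.0 D 150.3 z 0.019 rgb [151. 138. 118.]
[536. 311.] 74 ctr 333.6 -565.0 D 58.9 z 0.0279 rgb [101.  97.  87.]
[317. 424.] 76 ctr 35.1 2.9 D 129.6 z 0.0236 rgb [71. 67. 58.]
```

The picture shows all ten objects. The aluminium rings are at px (419,295), (278,256), (274,193) and (425,214), matching the sizes I measured. The black (257,218), pink (304,201) and orange (317,223) look-alikes are to be left alone, as are the solid disc (354,194) and frame (480,238). The dishes are at (360,269), (213,303), (163,249) and (215,200). I'll set the jaw axis along world x and start with ring_62.

{"fn": "step_arm", "kwargs": {"increments": [[0.0854, 0.028, -0.029, -0.004, -0.108], [0.0854, 0.028, -0.029, -0.004, -0.108], [0.0854, 0.028, -0.029, -0.004, -0.108], [0.0854, 0.028, -0.029, -0.004, -0.108], [0.0854, 0.028, -0.029, -0.004, -0.108], [0.0854, 0.028, -0.029, -0.004, -0.108], [0.0854, 0.028, -0.029, -0.004, -0.108], [0.0854, 0.028, -0.029, -0.004, -0.108], [0.0854, 0.028, -0.029, -0.004, -0.108], [0.0854, 0.028, -0.029, -0.004, -0.108], [0.0854, 0.028, -0.029, -0.004, -0.108], [0.0854, 0.028, -0.029, -0.004, -0.108]], "force": 40}}

```text
clock: 1.65
position: [0.5025, 0.2532, 0.1836]
ee_rot: [0.5, 0.5, -0.499, 0.5]
ft_force: [0.8, 2.2, -0.7]
grip_width: 1.001
```

{"fn": "step_arm", "kwargs": {"increments": [[0.0854, -0.01, -0.04, -0.003, 0], [0.0854, -0.01, -0.04, -0.003, 0], [0.0854, -0.01, -0.04, -0.003, 0], [0.0854, -0.01, -0.04, -0.003, 0], [0.0854, -0.01, -0.04, -0.003, 0], [0.0854, -0.01, -0.04, -0.003, 0], [0.0854, -0.01, -0.04, -0.003, 0], [0.0854, -0.01, -0.04, -0.003, 0], [0.0854, -0.01, -0.04, -0.003, 0], [0.0854, -0.01, -0.04, -0.003, 0], [0.0854, -0.01, -0.04, -0.003, 0], [0.0854, -0.01, -0.04, -0.003, 0]]}}

```text
clock: 2.65
position: [0.3806, -0.2271, 0.1476]
ee_rot: [0.499, 0.501, -0.498, 0.502]
ft_force: [1.5, -0.1, -1.3]
grip_width: 0.996
```

{"fn": "step_arm", "kwargs": {"increments": [[0.0854, -0.0025, -0.009, -0.02, 0], [0.0854, -0.0025, -0.009, -0.02, 0], [0.0854, -0.0025, -0.0095, -0.02, 0], [0.0854, 0, 0, 0, 0]]}}

```text
clock: 2.98
position: [0.3715, -0.2536, 0.0848]
ee_rot: [0.498, 0.502, -0.5, 0.5]
ft_force: [-0.6, 0.4, -0.6]
grip_width: 1.001
```

```bash
cat >> h.py <<'E'
def tops(cam="wrist",zl=0.014,zh=0.028,amin=60):
    p=camera(cam); W=world(p); m=((W[...,2]>zl)&(W[...,2]<zh)&(p["range_z"]>0)).astype(np.uint8)
    n,l,s,c=cv2.connectedComponentsWithStats(m)
    for i in range(1,n):
        if s[i,4]<amin: continue
        w=W[l==i]; (cx,cy),r=cv2.minEnclosingCircle(w[:,:2].astype(np.float32)*1000)
        print(cam,np.round(c[i]),s[i,4],"ctr",round(cx,1),round(cy,1),"D",round(2*r,1),"z",round(float(np.median(w[:,2])),4),"rgb",np.round(p["color"][l==i].mean(0)))
    return p
E
python3 - <<'E'
from h import *
p=tops(); save(p,"w1"); o=monitor.get_obs(); print(o["position"],o["grip_width"],o["clock"])
p=camera("top"); tops("top",0.006,0.0125,20)
E
```

```text
wrist [328. 258.] 4374 ctr 373.5 -254.9 D 61.7 z 0.0199 rgb [157. 147. 142.]
wrist [539. 460.] 795 ctr 528.4 -412.4 D 42.9 z 0.0199 rgb [214. 209. 205.]
[ 0.37236435 -0.25313134  0.08634643] 0.9990941161294985 3.0333
top [269. 151.] 63 ctr 764.1 134.2 D 60.3 z 0.0088 rgb [75. 74. 69.]
top [292. 152.] 57 ctr 762.4 68.3 D 62.5 z 0.0086 rgb [72. 70. 66.]
top [209. 200.] 47 ctr 631.5 282.1 D 48.7 z 0.0076 rgb [185. 179. 156.]
top [173. 249.] 22 ctr 500.8 383.1 D 31.5 z 0.009 rgb [202. 195. 169.]
top [368. 258.] 36 ctr 467.8 -125.2 D 51.8 z 0.0087 rgb [196. 191. 166.]
top [347. 260.] 30 ctr 471.0 -76.0 D 37.3 z 0.0074 rgb [196. 189. 165.]
top [356. 284.] 23 ctr 408.1 -95.3 D 37.4 z 0.009 rgb [185. 183. 161.]
top [219. 292.] 31 ctr 382.7 261.0 D 47.0 z 0.0075 rgb [200. 193. 168.]
top [601. 293.] 27 ctr 377.2 -722.1 D 25.6 z 0.0103 rgb [143. 108.  16.]
top [606. 317.] 117 ctr 316.3 -734.3 D 101.4 z 0.0095 rgb [144. 108.  15.]
top [204. 310.] 29 ctr 344.5 292.4 D 50.0 z 0.0095 rgb [181. 176. 155.]
top [494. 308.] 52 ctr 343.6 -445.8 D 27.8 z 0.0104 rgb [187. 178. 158.]
top [613. 354.] 101 ctr 226.0 -743.7 D 74.5 z 0.0091 rgb [139. 105.  17.]
top [619. 384.] 87 ctr 148.7 -748.6 D 71.9 z 0.0089 rgb [136. 103.  21.]
top [315. 418.] 1766 ctr 47.9 1.8 D 259.5 z 0.0102 rgb [126. 116.  97.]
top [277. 470.] 85 ctr -43.2 105.8 D 52.0 z 0.0104 rgb [174. 160. 133.]
```

View pics/w1.png

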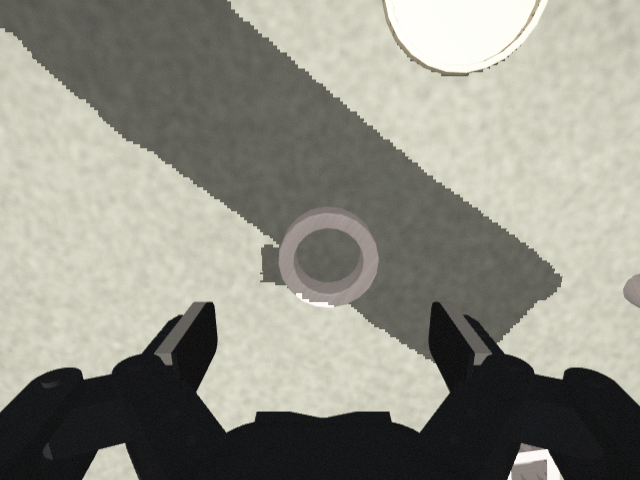

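The wrist view has ring_62 at px (328,258), between the open fingers. Its centre is about 2 mm from the TCP, so I'll correct that and descend.

{"fn": "step_arm", "kwargs": {"increments": [[0.0854, 0.001, -0.002, -0.02, 0], [0.0854, 0, 0, -0.02, 0], [0.0854, 0, 0, -0.018, 0], [0.0854, 0, 0, -0.014, 0], [0.0854, 0, 0, -0.012, 0], [0.0854, 0, 0, 0, 0], [0.05, 0, 0, 0, 0], [0.05, 0, 0, 0, 0], [0.05, 0, 0, 0, 0], [0.05, 0, 0, 0, 0], [0.05, 0, 0, 0, 0], [0.05, 0, 0, 0, 0]]}}

```text
clock: 4.13
position: [0.3761, -0.2548, 0.005]
ee_rot: [0.499, 0.501, -0.497, 0.502]
ft_force: [-3.1, 2.5, 11.9]
grip_width: 0.695
```

{"fn": "step_arm", "kwargs": {"increments": [[0.05, 0, 0, 0.01, 0], [0.05, 0, 0, 0.02, 0], [0.05, 0, 0, 0.02, 0], [0.05, 0, 0, 0, 0]]}}

```text
clock: 4.47
position: [0.377, -0.2558, 0.0569]
ee_rot: [0.5, 0.5, -0.497, 0.503]
ft_force: [1.3, -0.8, -0.8]
grip_width: 0.692
```

Run:
```python
from h import *
p=tops(zl=0.02,zh=0.09,amin=200); save(p,"w2"); o=monitor.get_obs(); print(o["position"],o["grip_width"],o["clock"])
```

```text
wrist [322. 319.] 16095 ctr 375.6 -248.5 D 86.9 z 0.0716 rgb [141. 134. 129.]
[ 0.37668459 -0.25498815  0.05546459] 0.6948104744970708 4.5167
```

View pics/w2.png

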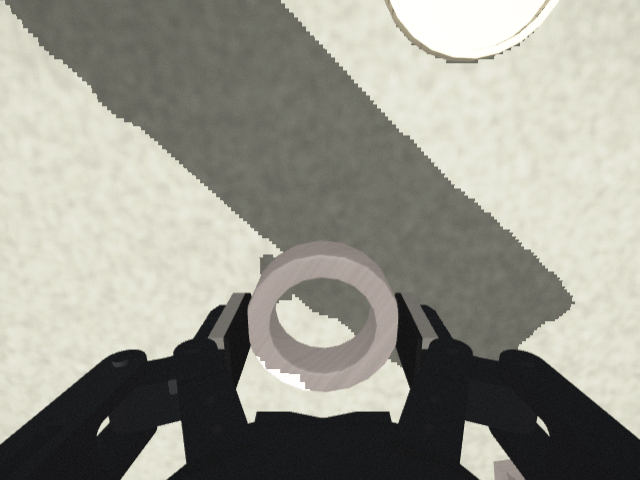

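Ring_62 is held: it sits at px (322,320) between the pads and its underside is about 4 mm below the TCP. I'll move partway and refine the centre of dish_80 on the way.

{"fn": "step_arm", "kwargs": {"increments": [[0.05, 0.023, 0.015, 0.015, 0], [0.05, 0.023, 0.02, 0.015, 0], [0.05, 0.023, 0.02, 0, 0], [0.05, 0, 0, 0, 0]]}}

```text
clock: 4.85
position: [0.4487, -0.1949, 0.0839]
ee_rot: [0.498, 0.503, -0.495, 0.504]
ft_force: [-0.1, 0.9, -1.5]
grip_width: 0.689
```

```bash
cat >> h.py <<'E'
def dishes(cam="wrist"):
    p=camera(cam); W=world(p); seen=[]
    for r in regions_of(p,"dish_80")[:6]:
        m=r["region"]&(p["range_z"]>0)&(W[...,2]<0.013)
        if m.sum()<50: continue
        h=cv2.convexHull(np.argwhere(m)[:,::-1].astype(np.int32))[:,0]
        # intersect hull pixel rays with rim plane z=.009
        T=np.array(p["cam_to_world"]); d=np.stack([(h[:,0]-p["cx"])/p["fx"],-(h[:,1]-p["cy"])/p["fy"],-np.ones(len(h))],1)@T[:3,:3].T
        k=(h[:,0]>2)&(h[:,0]<637)&(h[:,1]>2)&(h[:,1]<477); d=d[k]
        if len(d)<5: continue
        q=(T[:3,3]+d*((0.009-T[2,3])/d[:,2])[:,None])[:,:2]*1000
        A=np.c_[2*q,np.ones(len(q))]; s=np.linalg.lstsq(A,(q**2).sum(1),rcond=None)[0]
        print(cam,round(r["p"],2),np.round(r["centre"]),"dish ctr",np.round(s[:2],1),"D",round(2*np.sqrt(s[2]+s[0]**2+s[1]**2),1))
    return p
E
python3 - <<'E'
from h import *
p=dishes(); save(p,"w3"); dishes("top"); o=monitor.get_obs(); print(o["position"],o["grip_width"],o["clock"])
W=world(p); 
m=(p["range_z"]>0)&(W[...,2]>o["position"][2]+0.01)&(W[...,2]<o["position"][2]+0.022)&(p["color"].min(2)>90)
(c,r)=cv2.minEnclosingCircle(W[m][:,:2].astype(np.float32)*1000);print("ring",c,2*r)
E
```

```text
wrist 0.72 [ 90. 320.] dish ctr [ 444.6 -103.9] D 87.3
wrist 0.3 [344. 320.] dish ctr [ 448.2 -242.4] D 109.0
top 0.78 [271. 362.] dish ctr [ 444.8 -103.6] D 89.0
top 0.68 [251. 166.] dish ctr [501.6 406.2] D 61.2
top 0.62 [300. 216.] dish ctr [359.9 273. ] D 73.7
top 0.52 [198. 216.] dish ctr [631.7 276.1] D 47.7
[ 0.44297151 -0.20009838  0.08283665] 0.6949350443828133 5.05
ring (440.5912170410156, -195.49911499023438) 74.17314147949219
```

{"fn": "step_arm", "kwargs": {"increments": [[0.05, 0, 0.033, 0, 0], [0.05, 0, 0.033, 0, 0], [0.05, 0, 0.03, -0.01, 0], [0.05, 0, 0, -0.02, 0], [0.05, 0, 0, -0.02, 0], [0.05, 0, 0, -0.01, 0], [0.05, 0, 0, 0, 0]]}}

```text
clock: 5.63
position: [0.4417, -0.1046, 0.0215]
ee_rot: [0.498, 0.502, -0.5, 0.501]
ft_force: [-1.2, -0.1, -0.9]
grip_width: 0.693
```

Run:
```python
from h import *
import time
p=camera("side"); o=monitor.get_obs(); print(o["position"],o["grip_width"],o["clock"],o["ft_force"])
p=camera("wrist"); save(p,"w4"); print(monitor.get_obs()["position"])
```

```text
[ 0.4426321  -0.10485796  0.02276375] 0.6956516292816828 5.6833 [-0.57446128 -0.65439469 -1.80567925]
[ 0.44347041 -0.10488099  0.02357078]
```

View pics/w4.png

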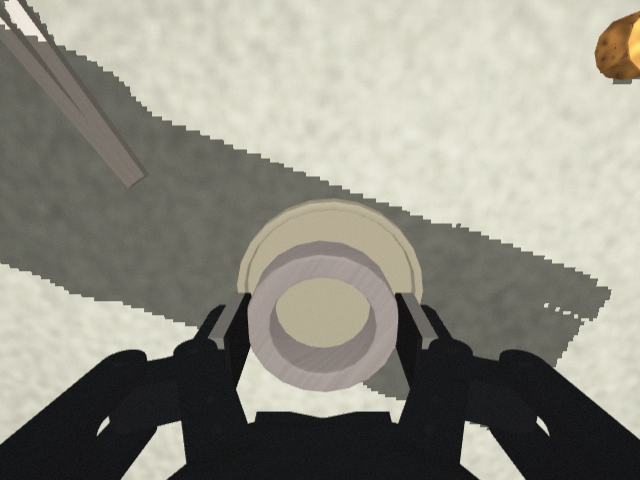

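Ring_62 (px 322,320) is above dish_80 (px about 330,285), offset about as expected for its height. I'll lower it and release.

{"fn": "step_arm", "kwargs": {"increments": [[0.05, 0.002, 0.001, -0.006, 0], [0.05, 0, 0, -0.006, 0], [0.05, 0, 0, 0, 0], [0.076, 0, 0, 0, 0], [0.076, 0, 0, 0, 0], [0.076, 0, 0, 0, 0], [0.076, 0, 0, 0, 0]]}}

```text
clock: 6.32
position: [0.4461, -0.1028, 0.0116]
ee_rot: [0.498, 0.502, -0.498, 0.502]
ft_force: [-0.3, 0.2, 0.2]
grip_width: 0.888
```

{"fn": "step_arm", "kwargs": {"increments": [[0.076, 0, 0, 0.015, 0], [0.076, 0, 0, 0.03, 0], [0.076, 0, 0, 0.04, 0], [0.076, 0, -0.03, 0.02, 0], [0.076, 0, -0.03, 0, 0], [0.076, 0, 0, 0, 0]]}}

```text
clock: 6.82
position: [0.4465, -0.1676, 0.1184]
ee_rot: [0.5, 0.499, -0.498, 0.502]
ft_force: [-0.5, -0.2, -0.7]
grip_width: 0.891
```

Run:
```python
from h import *
tops(); dishes(); tops("top"); o=monitor.get_obs(); print(o["position"],o["grip_width"],o["clock"])
```

```text
wrist [320. 145.] 4194 ctr 444.2 -103.5 D 61.9 z 0.0228 rgb [208. 203. 200.]
wrist [617. 136.] 3125 ctr 641.8 -94.9 D 46.1 z 0.0199 rgb [233. 228. 224.]
wrist 0.63 [144. 324.] dish ctr [ 444.7 -103.8] D 86.6
top [274. 193.] 90 ctr 646.4 115.8 D 35.2 z 0.0192 rgb [177. 168. 161.]
top [354. 194.] 226 ctr 642.9 -94.5 D 46.6 z 0.0198 rgb [192. 182. 175.]
top [304. 201.] 95 ctr 623.8 37.7 D 35.6 z 0.0191 rgb [193. 115. 127.]
top [256. 218.] 91 ctr 579.5 162.8 D 34.8 z 0.0192 rgb [71. 71. 66.]
top [317. 224.] 61 ctr 563.5 2.8 D 23.6 z 0.0169 rgb [166. 127.  83.]
top [480. 238.] 199 ctr 522.6 -418.6 D 60.8 z 0.0193 rgb [173. 164. 158.]
top [278. 256.] 159 ctr 478.7 106.5 D 47.8 z 0.0194 rgb [188. 179. 172.]
top [359. 269.] 247 ctr 444.5 -103.1 D 62.2 z 0.022 rgb [157. 150. 142.]
top [624. 322.] 3576 ctr 282.9 -786.9 D 343.6 z 0.0224 rgb [183. 135.  10.]
top [ 23. 332.] 515 ctr 279.2 750.4 D 327.2 z 0.023 rgb [102.  79.  31.]
top [154. 308.] 606 ctr 351.0 411.0 D 150.5 z 0.0182 rgb [153. 140. 119.]
[ 0.44565788 -0.1620918   0.11602558] 0.8895196880754773 7.0167
```

Ring_62 is centred and flat in dish_80. Its top is at 22.8 mm, which means it is on the floor. Next is ring_48.

{"fn": "step_arm", "kwargs": {"increments": [[0.065, 0.0045, 0.0385, 0, 0], [0.065, 0.0045, 0.0385, 0, 0], [0.065, 0.0045, 0.0385, 0, 0], [0.065, 0.005, 0.0385, 0, 0], [0.065, 0.005, 0.0385, 0, 0], [0.065, 0.005, 0.0385, 0, 0], [0.065, 0.005, 0.0385, -0.01, 0], [0.065, 0, 0, -0.025, 0], [0.065, 0, 0, 0, 0], [0.065, 0, 0, 0, 0]]}}

```text
clock: 7.85
position: [0.478, 0.1067, 0.0804]
ee_rot: [0.497, 0.502, -0.499, 0.502]
ft_force: [-0.4, -0.8, 1.1]
grip_width: 0.76
```

Run:
```python
from h import *
tops(); P=[]
for i in range(4): camera("wrist"); P.append(monitor.get_obs()["position"])
print(np.round(P,4))
```

```text
wrist [508. 165.] 2443 ctr 579.2 163.2 D 35.2 z 0.0197 rgb [28. 27. 28.]
wrist [608. 247.] 2282 ctr 646.5 116.6 D 36.5 z 0.0195 rgb [220. 215. 211.]
wrist [326. 259.] 3072 ctr 478.7 106.7 D 47.8 z 0.0198 rgb [184. 177. 173.]
wrist [552. 349.] 899 ctr 623.9 38.9 D 35.3 z 0.0195 rgb [204. 118. 142.]
[[0.4795 0.106  0.0821]
 [0.4798 0.106  0.0823]
 [0.4799 0.1061 0.0824]
 [0.4799 0.1062 0.0823]]
```

{"fn": "step_arm", "kwargs": {"increments": [[0.065, -0.001, 0, -0.025, 0], [0.065, 0, 0, -0.025, 0], [0.065, 0, 0, -0.018, 0], [0.065, 0, 0, -0.0105, 0], [0.065, 0, 0, 0, 0], [0.035, 0, 0, 0, 0], [0.035, 0, 0, 0, 0], [0.035, 0, 0, 0, 0], [0.035, 0, 0, 0, 0], [0.035, 0, 0, 0, 0]]}}

```text
clock: 8.93
position: [0.4794, 0.107, 0.0042]
ee_rot: [0.499, 0.502, -0.497, 0.502]
ft_force: [-1.3, -1.1, 8.6]
grip_width: 0.536
```

{"fn": "step_arm", "kwargs": {"increments": [[0.035, 0, 0, 0.01, 0], [0.035, 0, 0, 0.025, 0], [0.035, 0, 0, 0.025, 0], [0.035, 0, 0, 0.01, 0], [0.035, 0, 0, 0, 0], [0.035, 0, 0, 0, 0]]}}

```text
clock: 9.43
position: [0.4785, 0.1072, 0.0731]
ee_rot: [0.499, 0.502, -0.498, 0.502]
ft_force: [0.1, 0.8, -1.9]
grip_width: 0.538
```

```bash
cat >> h.py <<'E'
def held():
    camera("wrist"); p=camera("wrist"); o=monitor.get_obs(); W=world(p); z=o["position"][2]
    m=(p["range_z"]>0)&(W[...,2]>z-0.02)&(W[...,2]<z+0.04)&(p["color"].min(2)>90)
    zz=W[m][:,2]; print("n",m.sum(),"top-TCP z",round(float(np.percentile(zz,60)-z),4) if m.sum() else None)
    if m.sum():
        t=np.percentile(zz,60); q=W[m][np.abs(zz-t)<0.003]; c,r=cv2.minEnclosingCircle(q[:,:2].astype(np.float32)*1000); print("ring-TCP mm",np.round(np.array(c)-o["position"][:2]*1000,1),"D",round(2*r,1))
    print(np.round(o["position"],4),round(o["grip_width"],3),o["clock"]); return p
E
python3 - <<'E'
from h import *
held()
E
```

```text
n 10106 top-TCP z 0.016
ring-TCP mm [-1.   6.3] D 59.9
[0.4776 0.1067 0.0719] 0.533 9.5333
```

{"fn": "step_arm", "kwargs": {"increments": [[0.035, -0.0196, 0.0277, 0, 0], [0.035, -0.0196, 0.0277, 0, 0], [0.035, -0.0196, 0.0277, 0, 0], [0.035, -0.0196, 0.0277, 0, 0], [0.035, -0.0196, 0.0277, 0, 0], [0.035, -0.0196, 0.0277, 0, 0], [0.035, 0, 0, -0.02, 0], [0.035, 0, 0, -0.02, 0], [0.035, 0, 0, 0, 0], [0.035, 0, 0, 0, 0], [0.035, 0, 0, 0, 0]]}}

```text
clock: 10.45
position: [0.3611, 0.2724, 0.033]
ee_rot: [0.498, 0.501, -0.499, 0.502]
ft_force: [-0.4, -0.0, 0.0]
grip_width: 0.538
```

Run:
```python
from h import *
save(held(),"w5")
```

```text
n 15228 top-TCP z 0.0141
ring-TCP mm [-8.4 -0.4] D 60.9
[0.3614 0.2729 0.0336] 0.537 10.55
```

View pics/w5.png

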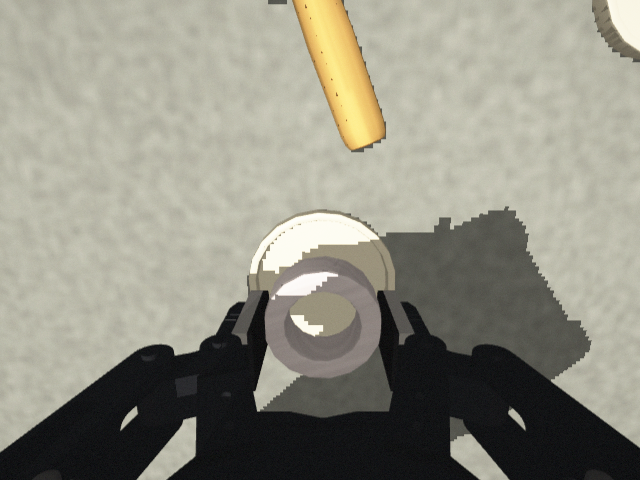

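Ring_48 (px 323,318) is held level above dish_66 (px 322,280), and the brush is clear. I'll lower it about 22 mm and release.

{"fn": "step_arm", "kwargs": {"increments": [[0.035, -0.001, 0, -0.012, 0], [0.035, 0, 0, -0.0105, 0], [0.035, 0, 0, 0, 0], [0.035, 0, 0, 0, 0], [0.062, 0, 0, 0, 0], [0.062, 0, 0, 0, 0], [0.062, 0, 0, 0, 0], [0.062, 0, 0, 0, 0]]}}

```text
clock: 11.22
position: [0.36, 0.2732, 0.0107]
ee_rot: [0.499, 0.502, -0.498, 0.502]
ft_force: [-0.2, 0.9, -0.6]
grip_width: 0.727
```

{"fn": "step_arm", "kwargs": {"increments": [[0.062, 0, 0, 0.015, 0], [0.062, 0, 0, 0.03, 0], [0.062, 0, 0, 0.03, 0], [0.062, 0.02, -0.03, 0.01, 0], [0.062, 0.02, -0.03, 0, 0], [0.062, 0, 0, 0, 0], [0.062, 0, 0, 0, 0]]}}

```text
clock: 11.8
position: [0.4008, 0.2116, 0.0958]
ee_rot: [0.5, 0.501, -0.499, 0.501]
ft_force: [-0.4, 0.2, -0.2]
grip_width: 0.73
```

Run:
```python
from h import *
tops(); dishes(); o=monitor.get_obs(); print(o["position"],o["grip_width"],o["clock"])
```

```text
wrist [280.  12.] 857 ctr 375.3 349.0 D 22.7 z 0.018 rgb [227. 192. 109.]
wrist [252. 153.] 3473 ctr 358.6 272.6 D 48.1 z 0.0228 rgb [236. 233. 230.]
wrist [586. 319.] 1699 ctr 578.9 163.5 D 36.1 z 0.0196 rgb [20. 19. 20.]
wrist 0.59 [151. 262.] dish ctr [359.8 273.4] D 73.8
[0.39927482 0.21360308 0.09521774] 0.7256621581536437 11.95
```

Ring_48 is flat and centred in dish_66. Next is ring_35.

{"fn": "step_arm", "kwargs": {"increments": [[0.052, 0.0353, -0.0139, 0, 0], [0.052, 0.0353, -0.0139, 0, 0], [0.052, 0.0353, -0.0139, 0, 0], [0.052, 0.0353, -0.0139, 0, 0], [0.052, 0.0353, -0.0139, 0, 0], [0.052, 0.0353, -0.0139, 0, 0], [0.052, 0.0353, -0.0139, 0, 0], [0.052, 0, 0, -0.015, 0], [0.052, 0, 0, 0, 0], [0.052, 0, 0, 0, 0], [0.052, 0, 0, 0, 0]]}}

```text
clock: 12.87
position: [0.6459, 0.1173, 0.0802]
ee_rot: [0.498, 0.503, -0.498, 0.502]
ft_force: [-0.1, 0.2, -0.1]
grip_width: 0.608
```

Run:
```python
from h import *
tops(); o=monitor.get_obs(); print(o["position"],o["grip_width"],o["clock"])
```

```text
wrist [208. 181.] 2184 ctr 579.8 163.2 D 35.0 z 0.0197 rgb [46. 44. 44.]
wrist [326. 262.] 1816 ctr 646.7 116.4 D 34.8 z 0.0198 rgb [166. 156. 151.]
wrist [291. 372.] 1588 ctr 624.3 38.0 D 35.7 z 0.0197 rgb [204. 117. 140.]
[0.64615206 0.11724507 0.08076337] 0.6123890243872401 12.9167
```

{"fn": "step_arm", "kwargs": {"increments": [[0.052, 0.0005, -0.001, -0.025, 0], [0.052, 0, 0, -0.025, 0], [0.052, 0, 0, -0.015, 0], [0.052, 0, 0, -0.0105, 0], [0.052, 0, 0, 0, 0], [0.025, 0, 0, 0, 0], [0.025, 0, 0, 0, 0], [0.025, 0, 0, 0, 0], [0.025, 0, 0, 0, 0], [0.025, 0, 0, 0, 0]]}}

```text
clock: 13.75
position: [0.6483, 0.1148, 0.0062]
ee_rot: [0.499, 0.501, -0.498, 0.502]
ft_force: [-0.6, -0.1, 5.8]
grip_width: 0.386
```

{"fn": "step_arm", "kwargs": {"increments": [[0.025, 0, 0, 0.01, 0], [0.025, 0, 0, 0.025, 0], [0.025, 0, 0, 0.025, 0], [0.025, 0, 0, 0.01, 0], [0.025, 0, 0, 0, 0], [0.025, 0, 0, 0, 0]]}}

```text
clock: 14.25
position: [0.6474, 0.1148, 0.0751]
ee_rot: [0.499, 0.502, -0.498, 0.502]
ft_force: [-0.3, -0.4, -1.0]
grip_width: 0.388
```

Run:
```python
from h import *
held()
```

```text
n 10258 top-TCP z 0.0132
ring-TCP mm [-0.9  7.3] D 46.9
[0.6465 0.1147 0.0735] 0.387 14.35
```

{"fn": "step_arm", "kwargs": {"increments": [[0.025, -0.0181, 0.0364, 0, 0], [0.025, -0.0181, 0.0364, 0, 0], [0.025, -0.0181, 0.0364, 0, 0], [0.025, -0.0181, 0.0364, 0, 0], [0.025, -0.0181, 0.0364, 0, 0], [0.025, -0.0181, 0.0364, 0, 0], [0.025, -0.0181, 0.0364, 0, 0], [0.025, -0.0181, 0.0364, -0.02, 0], [0.025, 0, 0, -0.02, 0], [0.025, 0, 0, 0, 0], [0.025, 0, 0, 0, 0], [0.025, 0, 0, 0, 0]]}}

```text
clock: 15.35
position: [0.5052, 0.4012, 0.0367]
ee_rot: [0.499, 0.501, -0.499, 0.502]
ft_force: [0.1, -0.4, -0.3]
grip_width: 0.387
```

Run:
```python
from h import *
save(held(),"w6")
```

```text
n 10495 top-TCP z 0.0086
ring-TCP mm [-6.   6.6] D 50.5
[0.5056 0.4017 0.0375] 0.384 15.45
```

View pics/w6.png

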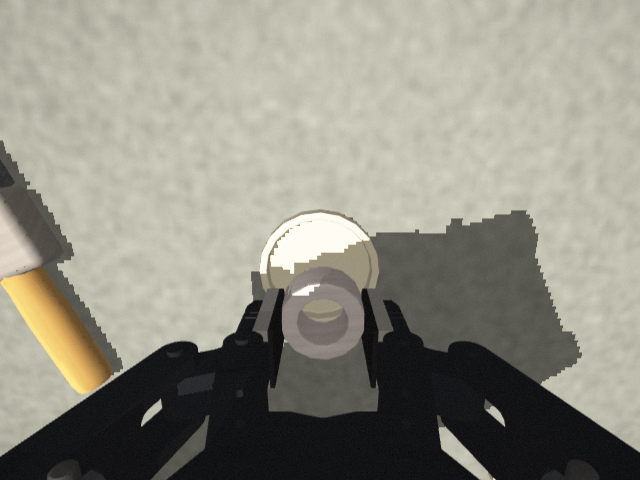

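Ring_35 (px 323,312) is held above dish_53 (px 320,265). I need about 4 mm of correction, then lower.

{"fn": "step_arm", "kwargs": {"increments": [[0.025, -0.004, 0.004, -0.01, 0], [0.025, 0, 0, -0.01, 0], [0.025, 0, 0, -0.006, 0], [0.025, 0, 0, 0, 0], [0.025, 0, 0, 0, 0], [0.05, 0, 0, 0, 0], [0.05, 0, 0, 0, 0], [0.05, 0, 0, 0, 0], [0.05, 0, 0, 0, 0]]}}

```text
clock: 16.2
position: [0.5001, 0.4069, 0.0105]
ee_rot: [0.498, 0.502, -0.498, 0.502]
ft_force: [0.2, -0.3, -0.6]
grip_width: 0.584
```

{"fn": "step_arm", "kwargs": {"increments": [[0.05, 0, 0, 0.015, 0], [0.05, 0, 0, 0.03, 0], [0.05, 0, 0, 0.03, 0], [0.05, 0.02, -0.03, 0.01, 0], [0.05, 0.02, -0.03, 0, 0], [0.05, 0, 0, 0, 0], [0.05, 0, 0, 0, 0]]}}

```text
clock: 16.78
position: [0.5419, 0.3442, 0.0971]
ee_rot: [0.5, 0.5, -0.499, 0.501]
ft_force: [0.2, 1.9, 0.2]
grip_width: 0.585
```

Run:
```python
from h import *
tops(); dishes(); tops("top",amin=30); dishes("top"); o=monitor.get_obs(); print(o["position"],o["grip_width"],o["clock"])
```

```text
wrist [ 33. 172.] 4903 ctr 365.9 394.2 D 110.6 z 0.0186 rgb [212. 186. 128.]
wrist [251. 150.] 2053 ctr 498.6 407.2 D 35.1 z 0.0227 rgb [232. 228. 226.]
wrist [ 61. 348.] 3055 ctr 359.2 272.2 D 49.6 z 0.0224 rgb [194. 188. 184.]
wrist 0.95 [150. 266.] dish ctr [502.6 407.9] D 60.7
wrist 0.88 [331. 459.] dish ctr [635. 283.] D 42.6
wrist 0.72 [316.  88.] dish ctr [363.7 276.2] D 75.3
top [354. 194.] 224 ctr 642.4 -94.3 D 45.6 z 0.0195 rgb [200. 190. 183.]
top [304. 201.] 92 ctr 623.9 38.4 D 34.9 z 0.0191 rgb [201. 121. 134.]
top [425. 215.] 48 ctr 584.2 -279.2 D 23.4 z 0.0191 rgb [172. 164. 157.]
top [256. 218.] 93 ctr 579.8 163.5 D 35.2 z 0.0188 rgb [70. 69. 65.]
top [317. 224.] 53 ctr 563.7 2.8 D 23.5 z 0.0175 rgb [176. 135.  88.]
top [480. 237.] 201 ctr 523.1 -419.4 D 60.4 z 0.019 rgb [180. 171. 165.]
top [359. 268.] 257 ctr 444.6 -103.0 D 61.9 z 0.0217 rgb [201. 192. 183.]
top [624. 322.] 3611 ctr 282.9 -786.3 D 341.4 z 0.0225 rgb [191. 141.  10.]
top [ 23. 332.] 508 ctr 279.5 749.4 D 326.6 z 0.023 rgb [107.  82.  32.]
top [212. 303.] 177 ctr 359.0 272.6 D 48.2 z 0.0217 rgb [205. 196. 186.]
top [535. 310.] 48 ctr 334.9 -559.4 D 55.8 z 0.023 rgb [100.  97.  87.]
top 0.9 [302. 219.] dish ctr [357.1 272.2] D 68.8
top 0.62 [198. 216.] dish ctr [633.3 275.7] D 49.2
top 0.57 [272. 356.] dish ctr [ 444.9 -102.7] D 85.3
[0.53927485 0.34805833 0.09534636] 0.5822349992162894 17.0833
```

Ring_35 is in dish_53, about 3.5 mm off centre and flat. Ring_23 is last.

{"fn": "step_arm", "kwargs": {"increments": [[0.04, 0.0028, -0.039, 0, 0], [0.04, 0.0028, -0.039, 0, 0], [0.04, 0.0028, -0.039, 0, 0], [0.04, 0.0028, -0.039, 0, 0], [0.04, 0.0028, -0.039, 0, 0], [0.04, 0.0028, -0.039, 0, 0], [0.04, 0.0028, -0.039, 0, 0], [0.04, 0.0028, -0.039, 0, 0], [0.04, 0.0028, -0.039, 0, 0], [0.04, 0.0028, -0.039, 0, 0]]}}

```text
clock: 17.92
position: [0.5679, -0.0441, 0.0956]
ee_rot: [0.498, 0.502, -0.498, 0.502]
ft_force: [1.1, 0.3, 0.1]
grip_width: 0.472
```

{"fn": "step_arm", "kwargs": {"increments": [[0.04, 0.0028, -0.039, 0, 0], [0.04, 0.0028, -0.039, 0, 0], [0.04, 0.0028, -0.039, 0, 0], [0.04, 0.0028, -0.039, 0, 0], [0.04, 0.003, -0.039, 0, 0], [0.04, 0.003, -0.04, 0, 0], [0.04, 0, 0, -0.015, 0], [0.04, 0, 0, 0, 0], [0.04, 0, 0, 0, 0], [0.04, 0, 0, 0, 0]]}}

```text
clock: 18.75
position: [0.5859, -0.2764, 0.0806]
ee_rot: [0.498, 0.502, -0.497, 0.502]
ft_force: [0.8, 0.2, 0.1]
grip_width: 0.471
```

Run:
```python
from h import *
tops(); camera("side"); o=monitor.get_obs(); print(o["position"],o["grip_width"],o["clock"])
```

```text
wrist [323. 264.] 912 ctr 585.0 -279.1 D 23.1 z 0.0196 rgb [164. 154. 149.]
wrist [198. 433.] 76 ctr 499.9 -407.7 D 11.5 z 0.0197 rgb [214. 209. 205.]
[ 0.58611292 -0.27650833  0.08105687] 0.46844817764188457 18.85
```

{"fn": "step_arm", "kwargs": {"increments": [[0.04, -0.001, -0.0025, -0.025, 0], [0.04, 0, 0, -0.025, 0], [0.04, 0, 0, -0.015, 0], [0.04, 0, 0, -0.011, 0], [0.04, 0, 0, 0, 0], [0.012, 0, 0, 0, 0], [0.012, 0, 0, 0, 0], [0.012, 0, 0, 0, 0], [0.012, 0, 0, 0, 0], [0.012, 0, 0, 0, 0]]}}

```text
clock: 19.68
position: [0.5849, -0.2809, 0.0055]
ee_rot: [0.499, 0.501, -0.498, 0.502]
ft_force: [0.8, 0.8, 4.7]
grip_width: 0.253
```

{"fn": "step_arm", "kwargs": {"increments": [[0.012, 0, 0, 0.01, 0], [0.012, 0, 0, 0.025, 0], [0.012, 0, 0, 0.025, 0], [0.012, 0, 0, 0.02, 0], [0.012, 0, 0, 0, 0], [0.012, 0, 0, 0, 0]]}}

```text
clock: 20.18
position: [0.5849, -0.2809, 0.0861]
ee_rot: [0.499, 0.501, -0.498, 0.502]
ft_force: [-0.1, -0.7, -0.8]
grip_width: 0.252
```

Run:
```python
from h import *
save(held(),"w7")
```

```text
n 4224 top-TCP z 0.0151
ring-TCP mm [-4.1  5.4] D 42.5
[ 0.5839 -0.2802  0.0841] 0.245 20.2833
```

View pics/w7.png

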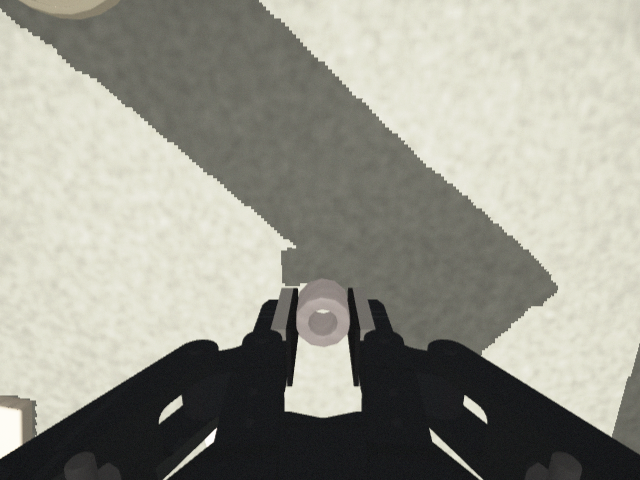

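Ring_23 is held level at px (322,312). I'll carry it to dish_41.

{"fn": "step_arm", "kwargs": {"increments": [[0.012, 0.0032, 0.037, 0, 0], [0.012, 0.0032, 0.037, 0, 0], [0.012, 0.0032, 0.037, 0, 0], [0.012, 0.0032, 0.037, 0, 0], [0.012, 0.0032, 0.037, 0, 0], [0.012, 0.0032, 0.037, 0, 0], [0.012, 0.0032, 0.037, 0, 0], [0.012, 0.0032, 0.037, 0, 0]]}}

```text
clock: 20.95
position: [0.6089, 0.0173, 0.0835]
ee_rot: [0.498, 0.502, -0.499, 0.501]
ft_force: [0.6, 0.2, 0.5]
grip_width: 0.25
```

{"fn": "step_arm", "kwargs": {"increments": [[0.012, 0.0032, 0.037, 0, 0], [0.012, 0.0032, 0.037, 0, 0], [0.012, 0.0032, 0.037, 0, 0], [0.012, 0.0032, 0.037, 0, 0], [0.012, 0.0032, 0.037, 0, 0], [0.012, 0.0032, 0.037, -0.01, 0], [0.012, 0.0032, 0.037, -0.02, 0], [0.012, 0, 0, -0.02, 0], [0.012, 0, 0, 0, 0], [0.012, 0, 0, 0, 0], [0.012, 0, 0, 0, 0]]}}

```text
clock: 21.87
position: [0.6328, 0.272, 0.0353]
ee_rot: [0.499, 0.501, -0.499, 0.502]
ft_force: [0.7, -0.1, 0.9]
grip_width: 0.248
```

Run:
```python
from h import *
save(held(),"w8"); dishes()
```

```text
n 3280 top-TCP z 0.0137
ring-TCP mm [-1.2  7.3] D 35.3
[0.6332 0.2724 0.0361] 0.25 21.9667
wrist 0.86 [29. 44.] dish ctr [507.7 405.9] D 60.4
wrist 0.67 [261. 326.] dish ctr [633.  278.7] D 47.7
```

View pics/w8.png

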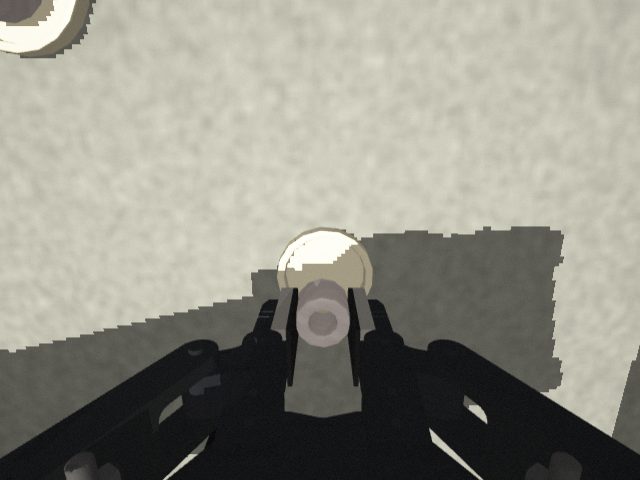

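Ring_23 (px 322,312) is above dish_41 (px 325,270), whose centre is (632.5, 276). I'll shift 2 mm in y, lower 25 mm, and open the jaws only a little.

{"fn": "step_arm", "kwargs": {"increments": [[0.012, 0, 0.002, -0.01, 0], [0.012, 0, 0, -0.01, 0], [0.012, 0, 0, -0.005, 0], [0.012, 0, 0, 0, 0], [0.012, 0, 0, 0, 0], [0.036, 0, 0, 0, 0], [0.036, 0, 0, 0, 0], [0.036, 0, 0, 0, 0], [0.036, 0, 0, 0, 0]]}}

```text
clock: 22.82
position: [0.632, 0.2758, 0.0093]
ee_rot: [0.498, 0.502, -0.498, 0.502]
ft_force: [0.1, 0.0, -0.2]
grip_width: 0.424
```

{"fn": "step_arm", "kwargs": {"increments": [[0.036, 0, 0, 0.015, 0], [0.036, 0, 0, 0.03, 0], [0.036, 0, 0, 0.03, 0], [0.036, -0.01, -0.03, 0.02, 0], [0.036, -0.01, -0.03, 0, 0], [0.036, -0.01, -0.03, 0, 0], [0.036, 0, 0, 0, 0], [0.036, 0, 0, 0, 0]]}}

```text
clock: 23.48
position: [0.6024, 0.1839, 0.1063]
ee_rot: [0.5, 0.501, -0.499, 0.501]
ft_force: [-0.5, 0.7, 0.9]
grip_width: 0.419
```

Run:
```python
from h import *
tops(); dishes(); save(tops("top",amin=25),"top9"); o=monitor.get_obs(); print(o["position"],o["grip_width"],o["clock"])
```

```text
wrist [372.  98.] 1028 ctr 630.3 277.2 D 23.0 z 0.0227 rgb [238. 234. 232.]
wrist [291. 274.] 1360 ctr 579.5 163.4 D 35.5 z 0.0197 rgb [15. 15. 16.]
wrist [348. 409.] 236 ctr 623.2 47.2 D 29.3 z 0.0175 rgb [187.  95. 116.]
wrist 0.93 [106. 374.] dish ctr [632.6 275.8] D 47.8
top [354. 194.] 227 ctr 642.2 -94.6 D 46.9 z 0.0194 rgb [198. 188. 181.]
top [304. 202.] 87 ctr 623.4 38.9 D 34.8 z 0.0186 rgb [198. 118. 131.]
top [256. 218.] 94 ctr 579.4 163.5 D 34.9 z 0.0187 rgb [57. 55. 50.]
top [318. 224.] 58 ctr 563.0 2.7 D 23.8 z 0.018 rgb [172. 131.  84.]
top [480. 237.] 198 ctr 522.6 -418.4 D 59.4 z 0.0192 rgb [182. 172. 166.]
top [162. 249.] 109 ctr 498.6 407.3 D 35.6 z 0.0214 rgb [193. 184. 174.]
top [359. 269.] 248 ctr 444.6 -102.9 D 61.9 z 0.0218 rgb [200. 191. 181.]
top [625. 322.] 3572 ctr 282.6 -789.4 D 344.0 z 0.0224 rgb [190. 140.  10.]
top [ 23. 332.] 497 ctr 279.4 747.6 D 325.9 z 0.0234 rgb [106.  82.  32.]
top [154. 309.] 614 ctr 353.3 411.7 D 151.5 z 0.0183 rgb [158. 145. 123.]
top [536. 311.] 53 ctr 333.7 -563.2 D 58.4 z 0.0209 rgb [103.  99.  89.]
[0.60229539 0.18744005 0.10487141] 0.4180373744264698 23.6833
```

View pics/top9.png

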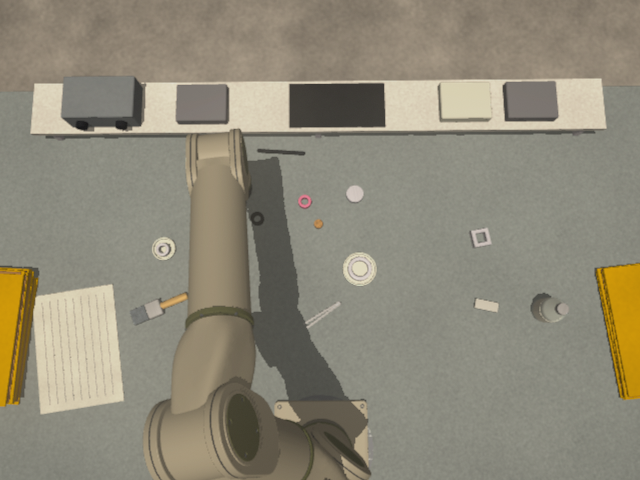

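The top view shows ring_62 in its dish at px (359,269) and ring_35 at (162,249). The disc (354,194) and frame (480,238) are unmoved, and the arm hides the other two dishes, which I checked by wrist camera. I'm handing in.

```bash
python3 -c "
from workcell import ticket; print(ticket.hand_in())"
```

```text
the job is handed in; nothing more can be done
None
```

All four rings are in the dishes of their size, placed from largest to smallest, and I handed the job in at about 24 s of the 102 s allowed. The hand-in gives no verdict, so this rests on my own camera checks.

| Ring | Dish | Offset from dish centre | Top of ring above bench |
|---|---|---|---|
| ring_62 | dish_80 | about 0.5 mm | 22.8 mm |
| ring_48 | dish_66 | about 1.5 mm | 22.8 mm |
| ring_35 | dish_53 | about 4 mm | 22.7 mm |
| ring_23 | dish_41 | about 3 mm | 22.7 mm |

- **Flatness:** a ring lying flat on a dish floor should top out at 23 mm, so all four are flat to within the camera's accuracy. The offset limit is 12 mm.
- **Left alone:** the solid disc and square frame measured within about 1 mm of where they started. The black, pink and orange look-alikes were not touched.
- **Final state:** the gripper is open and clear of everything.
- **Limits of the checks:** the arm hid dish_66 and dish_41 in the last top view. Ring_23 was checked by wrist camera just before hand-in. Ring_48's last clear view was from the top camera after the third placement, and it was still in place.
- **Disagreement:** my check of each ring's position while held in the gripper was thrown off by the fingers. I aimed from the arm position and the pictures instead.

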